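Make up a casting charge on the sprung scale

ROBOT

A 6-joint arm with a two-finger parallel gripper is mounted at the origin on the work surface. World frame = base frame: x ahead of the robot, y to its left, z up, the work surface at z = 0. Lengths are in mm, angles in rad, forces in N, time in s.
With the tool pointing down it reaches from about 325 to 775 mm from the base axis. Payload 9.3 kg.
Tool frame: the origin (TCP) lies between the finger pads; the fingertips stand 14 mm ahead of it and the grasp point (between the pads) lies 5 mm behind it; z points along the fingers, y is the direction in which the jaws open and shut (so a half turn about z gives the same grasp; the last joint's range is limited). The gripper opens to 85 mm and grips with 20 to 120 N. Pads are 22 mm wide; open, the fingers measure 114 mm over their backs; the gripper's body (76 mm by 85 mm) begins 54 mm behind the grasp point. The pads swing forward as they close: fully open they stand 13 mm farther back than shut.
Start: joints at [1.124, 0.259, 0.021, 1.334, 0, 1.418], TCP at [159.277, 526.429, 245.279] pointing down, gripper open.
Joint ranges: [-3.04, 3.04], [-0.91, 1.82], [-1.04, 1.36], [-1.92, 1.95], [-1.52, 1.45], [-3.14, 3.14]. Speed limits (rad/s): [2.22, 2.22, 2.79, 3.14, 3.14, 3.14].

INTERFACE

Orientations are given as a unit quaternion [x, y, z, w].
In Python, from bench import manip gives the robot as it stands. The module is installed in compiled form; this text tells all that it offers.
- The arm moves only by the shell command python3 -m pendant 'ROWS' [FORCE]. ROWS is JSON, a list of rows, each an object of numbers: "jaw": the closure, from 0 (fully open) to 1 (shut); "x", "y", "z": the shift along the tool's x, y, z in cm; "turn": the turn about the tool's z in rad. A call has 1 to 10 rows; each row is the pose to reach, as a shift and turn from the pose commanded when the call began, along the tool's axes at that moment; what a row does not reach only later rows make up. A row lasts 1/8 s, in which the tool goes at most 62.5 mm and 10.7 degrees, less where a joint would pass 70% of its speed; a pose out of reach is approached as far as the arm can. A call with a gripper value outside its range is refused whole. The fingers move at their own pace and stop on an object; FORCE is the grip in N (left out, the last holds). Time passes only in rows, so rows that repeat a pose let the fingers close. It gives the time, the measured TCP pose, the force and the opening at its end, in the units of the state.
- manip.read_state(): the state, without advancing time (a new reading comes with each control period).
- manip.snapshot(name): name is "scene" or "top"; returns the picture (384x512x3 uint8, red, green, blue); there is no depth.
- manip.camera_params(name): a dict with "fx", "fy", "cx", "cy" (pixels), "xyz" and "attitude" of the camera in the world. Camera axes: x right, y down, z forward; pixel columns grow to the right and rows downward; lengths in mm; the calibration is good to about 2 mm. A picture is of the moment at which its call begins. camera_params takes no time and is no camera call.
- manip.finish_job(): hands the job in, once; it reports no verdict.
The state is a dict: "time_s": time; "joint_positions": joint angles; "joint_velocities": joint speeds; "joint_torque": joint torques, N m; "tool_pos": TCP position; "tool_rot": TCP orientation; "wrist_force": force on the tool from outside, world axes, zero at the start; "torque": the same for the moment, N m; "gripper_width": finger opening in mm.
Only numpy, scipy, OpenCV 4.12 (cv2) and the standard library are available. Lean on these libraries where they do the work, as an engineer would, in place of code of your own. Each camera call takes 0.05 s, during which the arm holds its last target.

TASK

Make up the casting charge: move zinc bars from the sorting tray into the pan of the sprung scale until the orange pointer rests within the height of the black band on the scale's upright plate (a large bar weighs twice a small one; if it sinks too far, take one back out). Set the bars in gently, so that the pan never hits its bottom stop, keep every bar you do not need lying in the tray, and leave the band, the medallion and the other things where they are.

Things in the scene. Friction and masses are not known exactly. Their poses are not given: they have to be found in the camera images.
- tray: shallow white sorting tray with grey rim, 210 (its x) x 280 (its y) outside, fixed to the table. Floor 4 thick, rim 6 thick and 12 high from the table. Origin: centre of its underside, on the table. Holds five bars and the medallion, about 80 apart. It and the scale may stand on either side of the table.
- scale: grey sprung platform scale, fixed. Base 200 x 150 x 30 high. Origin: on the table straight below the pan's centre. A column 24 x 46, top 205 above the table, stands on its -x side (toward the robot), carrying a white upright plate that faces its +x, 110 wide, reaching from 99 to 203 above the table, with a black index tab, the target band, clamped across it.
- pan (a joint): how far the sprung pan has sunk, m: 0 = top stop, 0.080 = bottom stop. Grows about 0.012 for each small bar, 0.024 for each large one (spring about 49 N/m, well damped, settles within about 1 s). The pointer's middle is 0.180 minus this above the table.
- pan_floor (a point): centre of the pan's upper face, moves with the pan (125 above the table at joint 0, less the joint value); axes as the scale's. Steel pan 150 (x) x 190 (y), rim 3 thick and 10 high above the face. A round closed tin, 45 across and 36 high, of unknown weight, is fixed in the pan at x -45, y +68 from here: leave it.
- pan_free (a point): point on the pan's upper face 25 to the +x side of its centre: the middle of the clear area, about 90 (x) x 180 (y), where bars can be laid; moves with the pan.
- pointer (a point): the pan's level orange pointer, 70 wide and 5 high, 55 above the pan's upper face, just in front of the white plate and band; moves with the pan. Origin: its middle.
- band (a point): centre of the front face of the black index tab (the band), 130 wide over its end blocks and 16 high, on the white plate, 129 to 157 above the table and always below the pointer at the start. Stays where it is.
- medallion: brass round medallion, 30 across, 6 thick, with green centre and a small lug; lies in the tray among the bars. Not to be used. Origin: centre of its underside.
- marker: red and yellow marker pen 130 x 13 x 13 lying on the table beyond tray and scale. Bystander. Origin: centre of its underside, long along its x.
- tweezers: steel tweezers, 110 long, 8 high, lying on the table beyond tray and scale. Bystander. Origin: middle of the underside.
- jar: white closed jar, 68 across, 85 high, near the far edge. Bystander. Origin: centre of its underside.
- cup: clear open cup of drink, 80 across the rim, 95 high, near the far edge. Bystander. Origin: centre of its underside.
- large_a: cast zinc-alloy bar, LARGE: plain dark dull grey block 64 long (its x) x 24 wide (its y) x 12 high, about 120 g (moves the pan about 24 mm). Lies flat in the tray. Origin: centre of its underside, z up.
- large_b: cast zinc-alloy bar, LARGE: plain dark dull grey block 64 long (its x) x 24 wide (its y) x 12 high, about 120 g (moves the pan about 24 mm). Lies flat in the tray. Origin: centre of its underside, z up.
- small_a: cast zinc-alloy bar, SMALL: plain dark dull grey block 36 long (its x) x 22 wide (its y) x 12 high, about 60 g (moves the pan about 12 mm). Lies flat in the tray. Origin: centre of its underside, z up.
- small_b: cast zinc-alloy bar, SMALL: plain dark dull grey block 36 long (its x) x 22 wide (its y) x 12 high, about 60 g (moves the pan about 12 mm). Lies flat in the tray. Origin: centre of its underside, z up.
- small_c: cast zinc-alloy bar, SMALL: plain dark dull grey block 36 long (its x) x 22 wide (its y) x 12 high, about 60 g (moves the pan about 12 mm). Lies flat in the tray. Origin: centre of its underside, z up.
Things that resemble listed ones, but are neither listed nor needed, are in the scene too. Leave any purple or red look-alike of the large_b alone.

How it is judged (in metres and radians):
At the end, for the whole second after the job is handed in: The pan is at rest with the middle of the pointer within the height of the black band (within 8 mm of the band's centre), and every bar is at rest, either in the pan (on its plate or on another bar) or in the tray (z of pointer in the frame of band between -0.008 and 0.008 m and velocity of joint pan between -0.01 and 0.01 m/s and ((x of large_a in the frame of pan_floor between -0.075 and 0.075 m and y of large_a in the frame of pan_floor between -0.095 and 0.095 m and z of large_a in the frame of pan_floor between -0.006 and 0.03 m) or (x of large_a in the frame of tray between -0.105 and 0.105 m and y of large_a in the frame of tray between -0.14 and 0.14 m and z of large_a in the frame of tray between -0.002 and 0.035 m)) and linear speed of each of large_a, large_b, small_a, small_b, small_c below 0.03 m/s and ((x of large_b in the frame of pan_floor between -0.075 and 0.075 m and y of large_b in the frame of pan_floor between -0.095 and 0.095 m and z of large_b in the frame of pan_floor between -0.006 and 0.03 m) or (x of large_b in the frame of tray between -0.105 and 0.105 m and y of large_b in the frame of tray between -0.14 and 0.14 m and z of large_b in the frame of tray between -0.002 and 0.035 m)) and ((x of small_a in the frame of pan_floor between -0.075 and 0.075 m and y of small_a in the frame of pan_floor between -0.095 and 0.095 m and z of small_a in the frame of pan_floor between -0.006 and 0.03 m) or (x of small_a in the frame of tray between -0.105 and 0.105 m and y of small_a in the frame of tray between -0.14 and 0.14 m and z of small_a in the frame of tray between -0.002 and 0.035 m)) and ((x of small_b in the frame of pan_floor between -0.075 and 0.075 m and y of small_b in the frame of pan_floor between -0.095 and 0.095 m and z of small_b in the frame of pan_floor between -0.006 and 0.03 m) or (x of small_b in the frame of tray between -0.105 and 0.105 m and y of small_b in the frame of tray between -0.14 and 0.14 m and z of small_b in the frame of tray between -0.002 and 0.035 m)) and ((x of small_c in the frame of pan_floor between -0.075 and 0.075 m and y of small_c in the frame of pan_floor between -0.095 and 0.095 m and z of small_c in the frame of pan_floor between -0.006 and 0.03 m) or (x of small_c in the frame of tray between -0.105 and 0.105 m and y of small_c in the frame of tray between -0.14 and 0.14 m and z of small_c in the frame of tray between -0.002 and 0.035 m))); the robot touches nothing.
It fails at once if the pan driven down onto its bottom stop (sunk more than 77 mm) (value of joint pan above 0.077 m).
It fails at once if the black index tab shifted by more than 4 mm (distance of band from where it was at the start of the episode above 0.004 m).
It fails at once if the medallion or another bystander (marker, tweezers, jar, cup) moved by more than 30 mm (distance of any of medallion, marker, tweezers, jar, cup from where it was at the start of the episode above 0.03 m).
It also fails if it takes over 58 s, if anything falls off the work surface, if the arm or the gripper's body presses on something with over 40 N, if the wrist force passes 120 N, or if a joint passes its speed limit or range.

## Working session

There is one attempt and no reset: what is moved stays moved. The work goes in short steps, Python scripts to look and compute and a shell command to move; the robot and the scene stay as the last step left them, time stands still between calls to the robot, and variables do not carry over. Pictures are saved under pics/ and viewed, and the job is handed in when it is done.

```bash
mkdir -p pics; python3 - <<'E'
from bench import manip
import cv2
for n in("scene","top"):
    im=manip.snapshot(n); cv2.imwrite(f"pics/{n}0.png",im[:,:,::-1]); print(n,manip.camera_params(n))
print(manip.read_state())
E
```

```text
scene {'fx': 364.70974248242595, 'fy': 364.70974248242595, 'cx': 255.8353028444527, 'cy': 189.36159327472177, 'xyz': array([1251.73322439, -181.97918779,  741.37156797]), 'attitude': array([ 0.74253052,  0.526633  , -0.24810838, -0.33128289])}
top {'fx': 444.66011789027044, 'fy': 444.66011789027044, 'cx': 245.25685298767542, 'cy': 196.95979618319004, 'xyz': array([ 379.37381331,   24.43535964, 1145.20765268]), 'attitude': array([-0.69982043,  0.7081071 , -0.06985412,  0.06289761])}
{'time_s': 0.1, 'joint_positions': array([ 1.12438617e+00,  2.59149353e-01,  2.08562716e-02,  1.33368494e+00,
       -7.39982329e-06,  1.41817020e+00]), 'joint_velocities': array([ 0.00037266, -0.00051805,  0.00306412,  0.00057077, -0.00142071,
       -0.00013277]), 'joint_torque': array([ 5.90413096e-03, -5.56691909e+01,  3.45071590e+01,  1.16273150e-02,
       -1.74705274e-04,  8.05699528e-06]), 'tool_pos': array([159.1912611 , 526.2287473 , 244.72662042]), 'tool_rot': array([ 1.46364301e-01,  9.89230581e-01, -5.65635932e-04, -1.70800792e-04]), 'wrist_force': array([-0.2977086 , -0.61487155,  1.13983704]), 'torque': array([0.06544295, 0.0113784 , 0.02323562]), 'gripper_width': 85.61950966737707}
```

View pics/scene0.png

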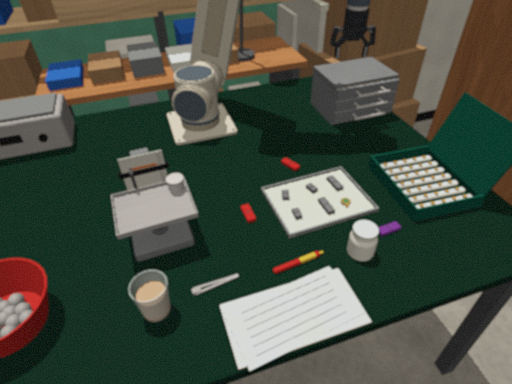

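View pics/top0.png

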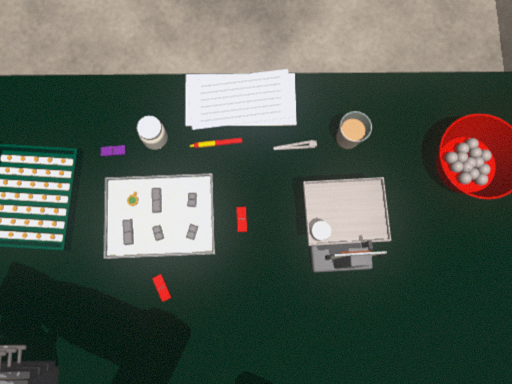

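The top view shows the tray on the left (+y) with five grey bars: larges at about (156,200) and (128,232), smalls at (192,199), (158,233) and (192,231). The medallion is at (132,200). The red look-alikes are at (241,219) and (161,288), outside the tray, and the purple one is at (113,151). The scale is on the right, with the tin at (321,230). Next I'll crop and measure.

```bash
cat > h.py <<'E'
import numpy as np, cv2
from scipy.spatial.transform import Rotation as R
from bench import manip
def ray(cam,u,v):
    c=manip.camera_params(cam); d=np.array([(u-c['cx'])/c['fx'],(v-c['cy'])/c['fy'],1.])
    return np.array(c['xyz']),R.from_quat(c['attitude']).apply(d)
def onz(cam,u,v,z):
    o,d=ray(cam,u,v); return o+d*(z-o[2])/d[2]
def onx(cam,u,v,x):
    o,d=ray(cam,u,v); return o+d*(x-o[0])/d[0]
def proj(cam,p):
    c=manip.camera_params(cam); q=R.from_quat(c['attitude']).inv().apply(np.array(p)-c['xyz'])
    return q[0]/q[2]*c['fx']+c['cx'],q[1]/q[2]*c['fy']+c['cy']
def bars(im,x0=100,x1=218,y0=170,y1=262,z=16,thr=150):
    g=im.max(2).astype(int); m=np.zeros(g.shape,np.uint8)
    m[y0:y1,x0:x1]=(g[y0:y1,x0:x1]<thr)
    n,l,s,c=cv2.connectedComponentsWithStats(m)
    for i in range(1,n):
        if 40<s[i,4]<600:
            ys,xs=np.where(l==i)
            P=np.array([onz("top",u,v,z)[:2] for u,v in zip(xs,ys)],np.float32)
            (cx,cy),(w,h),a=cv2.minAreaRect(P); 
            if h>w: a+=90; w,h=h,w
            print("px",c[i].round(1),"xy",P.mean(0).round(1),"rect",round(cx,1),round(cy,1),"LxW",round(w),round(h),"yaw deg",round((a+90)%180-90,1))
E
python3 - <<'E'
from h import *
im=cv2.imread("pics/top0.png"); 
cv2.imwrite("pics/topcrop.png",cv2.resize(im[165:280,95:255],None,fx=5,fy=5,interpolation=2)[:600,:800])
cv2.imwrite("pics/scalecrop.png",cv2.resize(im[165:285,290:400],None,fx=5,fy=5,interpolation=2))
s=cv2.imread("pics/scene0.png"); cv2.imwrite("pics/scscale.png",cv2.resize(s[140:260,95:215],None,fx=5,fy=5,interpolation=2))
bars(im[:,:,::-1])
for p in [(105,178),(212,175),(214,254),(106,258)]: print(p,onz("top",*p,12).round(1))
for p in [(304,180),(385,178),(390,241),(306,246)]: print(p,onz("top",*p,135).round(1))
E
```

```text
px [156.5 199.2] xy [590.8 240.7] rect 589.0 242.1 LxW 63 21 yaw deg 1.3
px [191.5 199.4] xy [589.3 150.7] rect 589.2 150.6 LxW 35 21 yaw deg -5.0
px [128.1 231.1] xy [509.1 310.9] rect 508.1 312.3 LxW 63 23 yaw deg 2.2
px [192.  231.6] xy [506.  148.5] rect 506.2 149.6 LxW 34 20 yaw deg -16.3
px [158.2 232.4] xy [504.9 234.5] rect 504.9 235.5 LxW 34 20 yaw deg 17.0
(105, 178) [649.3 377.   12. ]
(212, 175) [654.4  98.2  12. ]
(214, 254) [448.8  92.8  12. ]
(106, 258) [442.1 365.   12. ]
(304, 180) [ 610.3 -124.3  135. ]
(385, 178) [ 613.1 -314.1  135. ]
(390, 241) [ 465.9 -315.   135. ]
(306, 246) [ 456.8 -123.1  135. ]
```

View pics/topcrop.png

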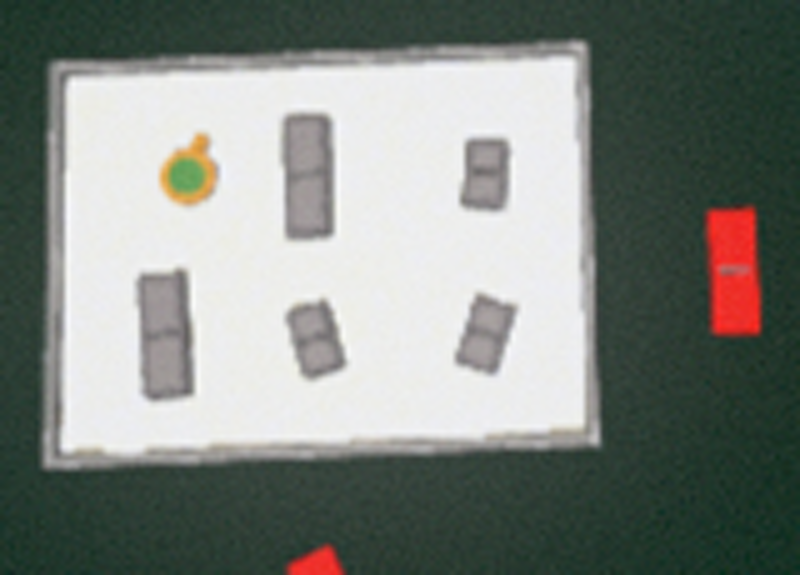

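View pics/scalecrop.png

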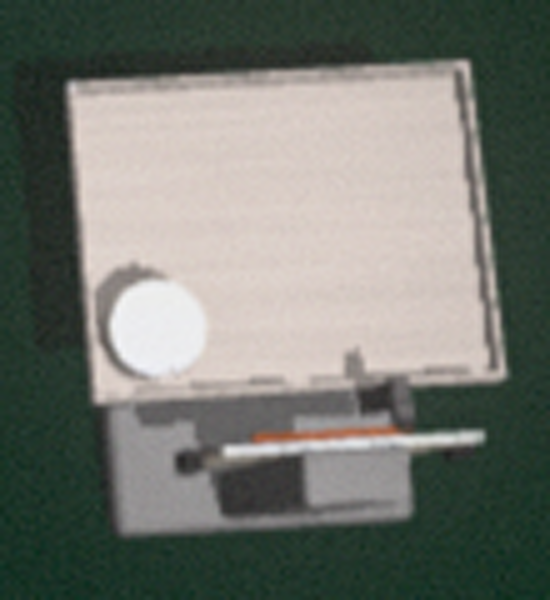

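View pics/scscale.png

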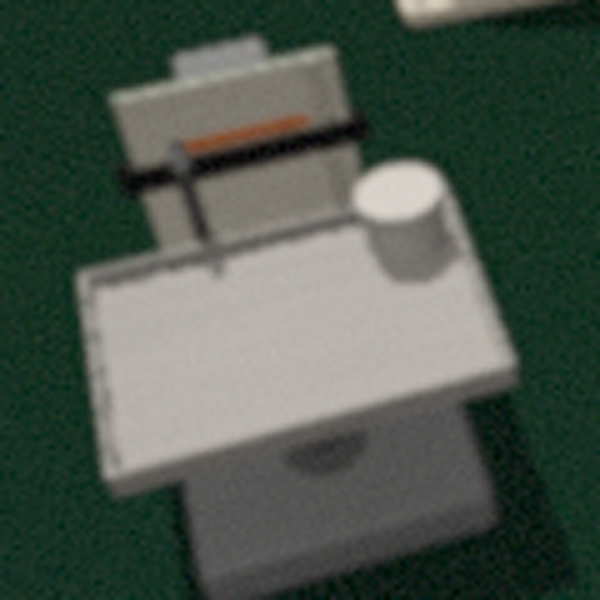

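Tray measures about 278x206 and the pan about 190x148, matching the description. The crops show plain grey bars inside the tray, with the coloured look-alikes outside it. In the scene crop the orange pointer is just above the black band. Next come the pointer and band heights.

```bash
cat >> h.py <<'E'
def heights(s,t=None,xp=None):
    # s, t rgb
    def om(im,y0,y1,x0,x1):
        h=cv2.cvtColor(im,cv2.COLOR_RGB2HSV).astype(int); m=np.zeros(im.shape[:2],bool)
        sub=h[y0:y1,x0:x1]; m[y0:y1,x0:x1]=(sub[...,0]<16)&(sub[...,1]>110)&(sub[...,2]>70); return m
    ys,xs=np.where(om(s,145,200,110,175))
    if len(xs)==0: print("no orange in scene"); return
    a=(xs.mean(),ys.mean()); print("scene orange",np.round(a,1),len(xs),xs.min(),xs.max())
    if t is not None:
        ty,tx=np.where(om(t,240,265,325,390)); b=(tx.mean(),ty.mean()); print("top orange",np.round(b,1),len(tx))
        o1,d1=ray("scene",*a);o2,d2=ray("top",*b)
        A=np.c_[d1,-d2]; k=np.linalg.lstsq(A,o2-o1,rcond=None)[0]; p1=o1+k[0]*d1;p2=o2+k[1]*d2
        print("tri",p1.round(1),p2.round(1)); xp=(p1[0]+p2[0])/2
    P=onx("scene",*a,xp); print("pointer on plane",P.round(1))
    # vertical line on plane at several y: dark intervals and orange
    for dy in (-25,-15,-5,5,15,25,-40,40):
        zs=np.arange(95,210,0.5); row=[]
        for z in zs:
            u,v=proj("scene",(xp,P[1]+dy,z)); row.append(cv2.getRectSubPix(s,(1,1),(u,v))[0,0])
        row=np.array(row).astype(int); dark=zs[row.max(1)<75]
        org=zs[(row[:,0]-row[:,2]>50)]
        f=lambda q:(q.min(),q.max(),round(q.mean(),1)) if len(q) else None
        print(dy,"dark",f(dark),"orange",f(org))
E
python3 - <<'E'
from h import *
s=cv2.imread("pics/scene0.png")[:,:,::-1].copy();t=cv2.imread("pics/top0.png")[:,:,::-1].copy()
heights(s,t)
for p in [(335,255),(387,252)]: print(p,onz("top",*p,203).round(1))
for p in [(304,180),(385,178),(390,241),(306,246)]: print(p,onz("top",*p,130).round(1))
print("tin",onz("top",321,230,161).round(1))
E
```

```text
scene orange [144.1 166.3] 58 132 155
top orange [355.2 251.4] 31
tri [ 441.2 -224.7  169.2] [ 441.2 -225.3  169.3]
pointer on plane [ 441.2 -224.7  169.1]
-25 dark (np.float64(147.5), np.float64(162.0), np.float64(154.8)) orange (np.float64(165.5), np.float64(172.5), np.float64(169.0))
-15 dark (np.float64(148.0), np.float64(162.0), np.float64(155.0)) orange (np.float64(165.5), np.float64(173.0), np.float64(169.2))
-5 dark (np.float64(148.5), np.float64(162.0), np.float64(155.2)) orange (np.float64(166.0), np.float64(173.0), np.float64(169.5))
5 dark (np.float64(148.5), np.float64(163.0), np.float64(155.8)) orange (np.float64(166.0), np.float64(173.5), np.float64(169.8))
15 dark (np.float64(149.0), np.float64(163.0), np.float64(156.0)) orange (np.float64(166.5), np.float64(174.0), np.float64(170.2))
25 dark (np.float64(149.5), np.float64(163.5), np.float64(156.5)) orange (np.float64(167.0), np.float64(174.0), np.float64(170.5))
-40 dark (np.float64(143.5), np.float64(159.5), np.float64(151.5)) orange None
40 dark (np.float64(149.0), np.float64(164.5), np.float64(156.8)) orange None
(335, 255) [ 432.  -173.7  203. ]
(387, 252) [ 436.9 -284.1  203. ]
(304, 180) [ 611.4 -125.   130. ]
(385, 178) [ 614.2 -315.8  130. ]
(390, 241) [ 466.3 -316.6  130. ]
(306, 246) [ 457.2 -123.8  130. ]
tin [ 489.9 -154.1  161. ]
```

Pointer is at z≈169 (pan already sunk about 11 mm). The band centre is about 153–155, so the gap is 14–16 mm and one small bar should do it. The tin triangulates to its listed offset, which confirms the scale pose (yaw about 2°). 

Grasp candidates in the top view:
- **Small bars:** (192,232), (192,199) and (158,232).
- **Large bars:** (156,199) and (128,231).
- **Not to be used:** medallion (132,200), red look-alikes (241,219) and (161,288), purple look-alike (113,151).

I pick the small bar at (192,232). It is plain grey, 34x20 and inside the tray, and the crop above confirms it.

```bash
cat >> h.py <<'E'
def rel(x,y,z,jawyaw=None):
    s=manip.read_state(); r=R.from_quat(s['tool_rot']); M=r.as_matrix()
    d=r.inv().apply(np.array([x,y,z])-s['tool_pos'])/10
    ty=np.degrees(np.arctan2(M[1,1],M[0,1]))
    print("t",s['time_s'],"pos",s['tool_pos'].round(1),"jawyaw",ty.round(1),"rel cm",d.round(2),"width",round(s['gripper_width'],1),"F",s['wrist_force'].round(1))
    if jawyaw is not None:
        e=(ty-jawyaw+90)%180-90; print("turn",np.radians(e).round(3))
E
python3 -c "
from h import *
rel(506,149,245,73.7)"
```

```text
t 0.1 pos [159.2 526.2 244.7] jawyaw 73.2 rel cm [-44.12 -26.06  -0.  ] width 85.6 F [-0.3 -0.6  1.1]
turn -0.009
```

```bash
python3 -m pendant '[{"x":-5,"y":-3,"z":0,"jaw":0.4},{"x":-10,"y":-5.9,"z":0,"jaw":0.4},{"x":-15.5,"y":-9.2,"z":0,"jaw":0.4},{"x":-21,"y":-12.4,"z":0,"jaw":0.4},{"x":-26.5,"y":-15.7,"z":0,"jaw":0.4},{"x":-32,"y":-18.9,"z":0,"jaw":0.4},{"x":-37.5,"y":-22.2,"z":3,"jaw":0.4},{"x":-41.5,"y":-24.5,"z":6,"jaw":0.4},{"x":-44.1,"y":-26.1,"z":9,"jaw":0.4},{"x":-44.1,"y":-26.1,"z":12,"jaw":0.4}]' 40
python3 -m pendant '[{"x":0,"y":0,"z":0,"jaw":0.4},{"x":0,"y":0,"z":0,"jaw":0.4}]'
python3 -c "
from h import *
rel(506,149,20,73.7)
cv2.imwrite('pics/t1.png',manip.snapshot('top')[:,:,::-1])
s=manip.snapshot('scene'); cv2.imwrite('pics/s1.png',cv2.resize(s[130:270,200:400,::-1],None,fx=4,fy=4,interpolation=2))"
```

```text
t 0.1 pos [159.2 526.2 244.7] jawyaw 73.2 rel cm [-44.12 -26.04  22.5 ] width 85.6 F [-0.3 -0.6  1.1]
turn -0.009$[0]: bad value
$[0]: bad value
```

View pics/s1.png

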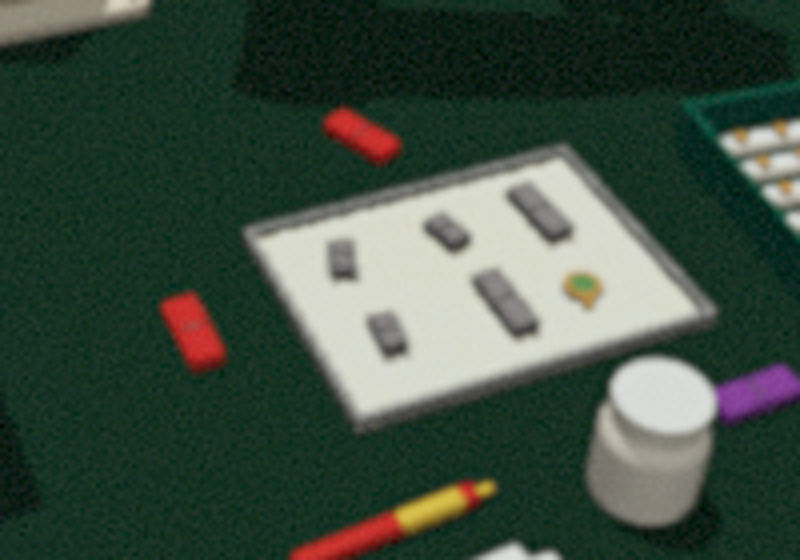

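The call was refused ("bad value"), probably because every row needs "turn". The arm has not moved and the picture shows the tray undisturbed. I'll retry with it included.

```bash
python3 -m pendant '[{"x":-5,"y":-3,"z":0,"turn":0,"jaw":0.4},{"x":-10,"y":-5.9,"z":0,"turn":0,"jaw":0.4},{"x":-15.5,"y":-9.2,"z":0,"turn":0,"jaw":0.4},{"x":-21,"y":-12.4,"z":0,"turn":0,"jaw":0.4},{"x":-26.5,"y":-15.7,"z":0,"turn":0,"jaw":0.4},{"x":-32,"y":-18.9,"z":0,"turn":0,"jaw":0.4},{"x":-37.5,"y":-22.2,"z":3,"turn":0,"jaw":0.4},{"x":-41.5,"y":-24.5,"z":6,"turn":0,"jaw":0.4},{"x":-44.1,"y":-26.1,"z":9,"turn":0,"jaw":0.4},{"x":-44.1,"y":-26.1,"z":12,"turn":0,"jaw":0.4}]' 40
python3 -m pendant '[{"x":0,"y":0,"z":0,"turn":0,"jaw":0.4},{"x":0,"y":0,"z":0,"turn":0,"jaw":0.4}]'
python3 -c "
from h import *
rel(506,149,20,73.7)
cv2.imwrite('pics/t2.png',manip.snapshot('top')[:,:,::-1])
s=manip.snapshot('scene'); cv2.imwrite('pics/s2.png',cv2.resize(s[100:250,200:400,::-1],None,fx=4,fy=4,interpolation=2))"
```

```text
time_s: 1.45
tool_pos: [507.2, 146.8, 123.7]
tool_rot: [0.148, 0.989, -0.0, -0.0]
wrist_force: [0.3, 0.1, -0.1]
gripper_width: 50.8
time_s: 1.7
tool_pos: [506.1, 149.3, 126.4]
tool_rot: [0.146, 0.989, 0.0, 0.0]
wrist_force: [-0.0, -0.5, -0.2]
gripper_width: 50.9
t 1.7 pos [506.1 149.3 126.4] jawyaw 73.2 rel cm [ 1.000e-02 -3.000e-02  1.064e+01] width 50.9 F [-0.  -0.5 -0.2]
turn -0.009
```

View pics/s2.png

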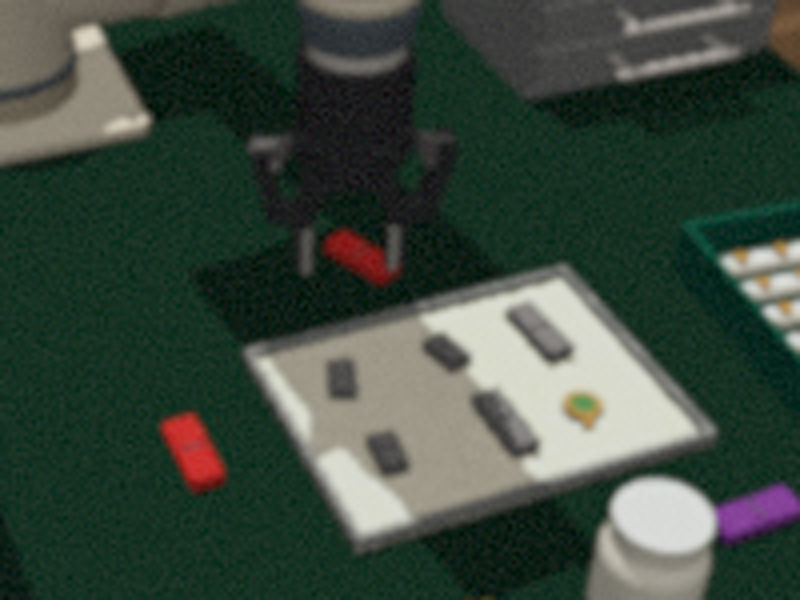

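The gripper hovers over the tray with its fingertips at crop (305,270) and (395,262), i.e. image centre about (287.5,166.5). The bars are untouched. A quick projection check, then I descend.

```bash
python3 -c "
from h import *
print(proj('scene',(506.1,149.3,115)), proj('scene',(506,148.5,16)))"
python3 -m pendant '[{"x":0,"y":0,"z":4,"turn":0,"jaw":0.4},{"x":0,"y":0,"z":7,"turn":0,"jaw":0.4},{"x":0,"y":0,"z":9,"turn":0,"jaw":0.4},{"x":0,"y":0,"z":10.4,"turn":0,"jaw":0.4},{"x":0,"y":0,"z":10.6,"turn":0,"jaw":0.4},{"x":0,"y":0,"z":10.6,"turn":0,"jaw":0.4},{"x":0,"y":0,"z":10.6,"turn":0,"jaw":0.8},{"x":0,"y":0,"z":10.6,"turn":0,"jaw":1},{"x":0,"y":0,"z":10.6,"turn":0,"jaw":1},{"x":0,"y":0,"z":10.6,"turn":0,"jaw":1}]' 40
```

```text
(np.float64(286.3265671711108), np.float64(166.71194637079716)) (np.float64(284.88929860380165), np.float64(193.10191488034235))
time_s: 3.05
tool_pos: [506.2, 149.0, 20.1]
tool_rot: [0.146, 0.989, 0.0, 0.001]
wrist_force: [-2.5, -0.5, 6.7]
gripper_width: 20.8
```

```bash
python3 -m pendant '[{"x":0,"y":0,"z":-2,"turn":0,"jaw":1},{"x":0,"y":0,"z":-5,"turn":0,"jaw":1},{"x":0,"y":0,"z":-9,"turn":0,"jaw":1},{"x":0,"y":0,"z":-13,"turn":0,"jaw":1},{"x":0,"y":0,"z":-17,"turn":0,"jaw":1},{"x":0,"y":0,"z":-20,"turn":0,"jaw":1},{"x":0,"y":0,"z":-21,"turn":0,"jaw":1},{"x":0,"y":0,"z":-21,"turn":0,"jaw":1}]'
python3 -c "
from h import *
rel(563,-222,231)
s=manip.snapshot('scene'); cv2.imwrite('pics/s3.png',cv2.resize(s[60:260,200:400,::-1],None,fx=3,fy=3,interpolation=2))"
```

```text
time_s: 4.05
tool_pos: [505.8, 148.9, 229.1]
tool_rot: [0.146, 0.989, 0.0, 0.0]
wrist_force: [1.2, 0.5, -0.3]
gripper_width: 20.9
t 4.05 pos [505.8 148.9 229.1] jawyaw 73.2 rel cm [-16.22 -33.84  -0.19] width 20.9 F [ 1.2  0.5 -0.3]
```

View pics/s3.png

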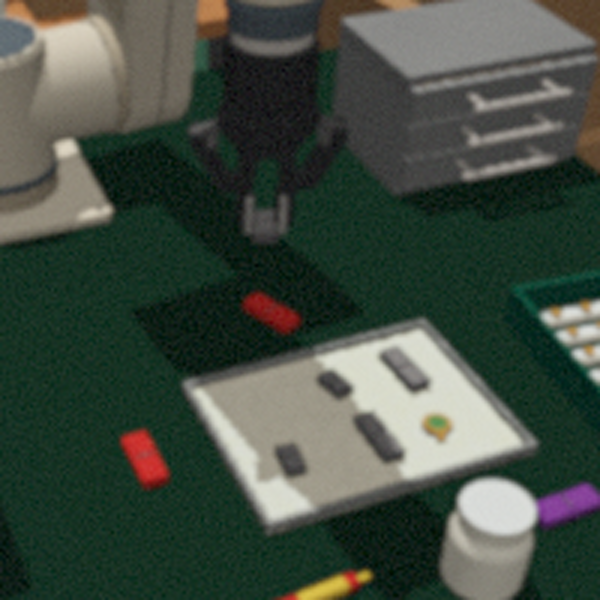

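The small bar is held between the fingers at crop (265,222). The other four bars and the medallion remain in the tray. Next I carry it to above the pan.

```bash
python3 -m pendant '[{"x":-1.2,"y":-2.5,"z":0,"turn":0,"jaw":1},{"x":-3.2,"y":-6.7,"z":0,"turn":0,"jaw":1},{"x":-5.5,"y":-11.5,"z":0,"turn":0,"jaw":1},{"x":-8,"y":-16.7,"z":0,"turn":0,"jaw":1},{"x":-10.5,"y":-22,"z":0,"turn":0,"jaw":1},{"x":-13,"y":-27,"z":0,"turn":0,"jaw":1},{"x":-15,"y":-31.3,"z":0,"turn":0,"jaw":1},{"x":-16,"y":-33.3,"z":0,"turn":0,"jaw":1},{"x":-16.2,"y":-33.8,"z":0,"turn":0,"jaw":1},{"x":-16.2,"y":-33.8,"z":0,"turn":0,"jaw":1}]'
python3 -m pendant '[{"x":0,"y":0,"z":2,"turn":0,"jaw":1},{"x":0,"y":0,"z":4,"turn":0,"jaw":1},{"x":0,"y":0,"z":5,"turn":0,"jaw":1},{"x":0,"y":0,"z":5,"turn":0,"jaw":1}]'
python3 -c "
from h import *
rel(563,-222,132)
s=manip.snapshot('scene'); cv2.imwrite('pics/s4.png',cv2.resize(s[60:260,60:260,::-1],None,fx=3,fy=3,interpolation=2))"
```

```text
time_s: 5.35
tool_pos: [562.8, -220.6, 228.8]
tool_rot: [0.146, 0.989, 0.0, -0.0]
wrist_force: [0.2, 0.2, -0.4]
gripper_width: 20.6
time_s: 5.85
tool_pos: [562.8, -220.4, 179.1]
tool_rot: [0.146, 0.989, 0.0, -0.0]
wrist_force: [-0.0, 0.3, -0.9]
gripper_width: 20.6
t 5.85 pos [ 562.8 -220.4  179.1] jawyaw 73.2 rel cm [-0.07 -0.15  4.71] width 20.6 F [-0.   0.3 -0.9]
```

View pics/s4.png

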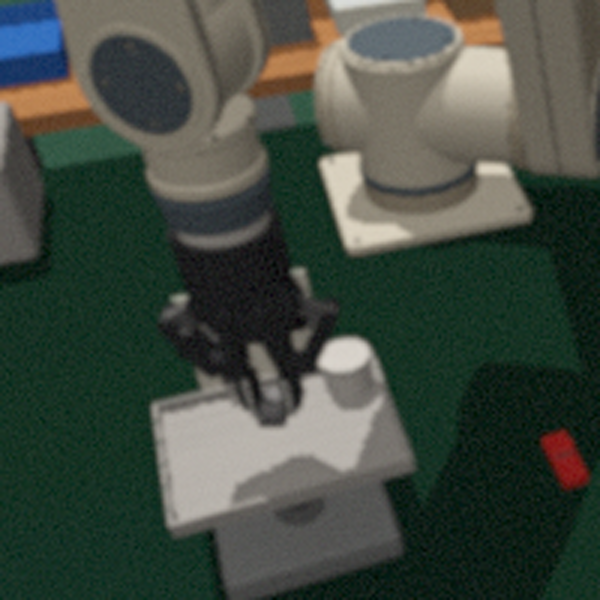

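The bar hangs over the pan at crop (272,405), clear of the tin at (345,360) and of the plate. I'll lower it slowly.

```bash
python3 -m pendant '[{"x":0,"y":0,"z":1.5,"turn":0,"jaw":1},{"x":0,"y":0,"z":3,"turn":0,"jaw":1},{"x":0,"y":0,"z":4,"turn":0,"jaw":1},{"x":0,"y":0,"z":4.5,"turn":0,"jaw":1},{"x":0,"y":0,"z":4.9,"turn":0,"jaw":1},{"x":0,"y":0,"z":5.2,"turn":0,"jaw":1},{"x":0,"y":0,"z":5.5,"turn":0,"jaw":1},{"x":0,"y":0,"z":5.8,"turn":0,"jaw":1},{"x":0,"y":0,"z":5.9,"turn":0,"jaw":1},{"x":0,"y":0,"z":5.9,"turn":0,"jaw":1}]'
python3 -c "
from h import *
rel(563,-222,132)
s=manip.snapshot('scene'); cv2.imwrite('pics/s5.png',cv2.resize(s[60:260,60:260,::-1],None,fx=3,fy=3,interpolation=2))"
```

```text
time_s: 7.15
tool_pos: [562.9, -221.5, 120.3]
tool_rot: [0.146, 0.989, 0.0, -0.0]
wrist_force: [-0.1, -0.1, 0.1]
gripper_width: 20.8
t 7.15 pos [ 562.9 -221.5  120.3] jawyaw 73.2 rel cm [-0.02 -0.05 -1.17] width 20.8 F [-0.1 -0.1  0.1]
```

View pics/s5.png

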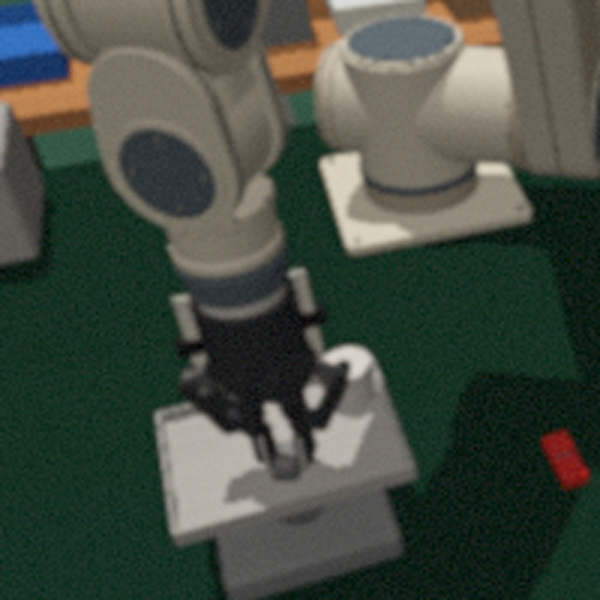

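The bar sits on the pan, which has sunk a little (front rim at row 545 against 533 before). I'll release gently and retreat.

```bash
python3 -m pendant '[{"x":0,"y":0,"z":0,"turn":0,"jaw":0.72},{"x":0,"y":0,"z":0,"turn":0,"jaw":0.66},{"x":0,"y":0,"z":0,"turn":0,"jaw":0.6},{"x":0,"y":0,"z":0,"turn":0,"jaw":0.55},{"x":0,"y":0,"z":0,"turn":0,"jaw":0.55},{"x":0,"y":0,"z":-2,"turn":0,"jaw":0.55},{"x":0,"y":0,"z":-5,"turn":0,"jaw":0.55},{"x":0,"y":0,"z":-9,"turn":0,"jaw":0.55},{"x":0,"y":0,"z":-13,"turn":0,"jaw":0.55},{"x":0,"y":0,"z":-13,"turn":0,"jaw":0.55}]'
python3 -c "
from h import *
rel(500,0,300)"
```

```text
time_s: 8.45
tool_pos: [563.9, -222.0, 253.6]
tool_rot: [0.146, 0.989, -0.001, 0.003]
wrist_force: [-0.0, 0.1, -0.8]
gripper_width: 38.5
t 8.45 pos [ 563.9 -222.   253.6] jawyaw 73.2 rel cm [12.52 19.39 -4.74] width 38.5 F [-0.   0.1 -0.8]
```

```bash
python3 -m pendant '[{"x":1,"y":3,"z":-2,"turn":0,"jaw":0.4},{"x":3,"y":8,"z":-4,"turn":0,"jaw":0.4},{"x":5,"y":13,"z":-5,"turn":0,"jaw":0.4},{"x":6,"y":18,"z":-5,"turn":0,"jaw":0.4},{"x":7,"y":22,"z":-5,"turn":0,"jaw":0.4},{"x":7,"y":24,"z":-5,"turn":0,"jaw":0.4},{"x":7,"y":24,"z":-5,"turn":0,"jaw":0.4},{"x":7,"y":24,"z":-5,"turn":0,"jaw":0.4}]'
python3 - <<'E'
from h import *
s=manip.snapshot('scene'); t=manip.snapshot('top')
cv2.imwrite('pics/t6.png',t[:,:,::-1])
cv2.imwrite('pics/s6.png',cv2.resize(s[130:280,80:230,::-1],None,fx=4,fy=4,interpolation=2))
heights(s,None,441.2)
E
```

```text
time_s: 9.45
tool_pos: [565.5, 27.6, 299.8]
tool_rot: [0.147, 0.989, -0.0, -0.0]
wrist_force: [0.3, -0.5, 0.0]
gripper_width: 51.1
scene orange [145.  169.7] 72 133 157
pointer on plane [ 441.2 -224.7  157.8]
-25 dark (np.float64(98.0), np.float64(152.5), np.float64(142.0)) orange (np.float64(153.0), np.float64(161.0), np.float64(157.0))
-15 dark (np.float64(148.0), np.float64(153.0), np.float64(150.5)) orange (np.float64(153.0), np.float64(161.0), np.float64(157.0))
-5 dark (np.float64(148.0), np.float64(153.0), np.float64(150.5)) orange (np.float64(153.5), np.float64(161.5), np.float64(157.5))
5 dark (np.float64(148.5), np.float64(153.5), np.float64(151.0)) orange (np.float64(154.0), np.float64(162.0), np.float64(158.0))
15 dark (np.float64(149.0), np.float64(153.5), np.float64(151.2)) orange (np.float64(154.0), np.float64(162.0), np.float64(158.0))
25 dark (np.float64(97.5), np.float64(154.5), np.float64(127.0)) orange (np.float64(154.0), np.float64(162.5), np.float64(158.2))
-40 dark (np.float64(95.0), np.float64(161.0), np.float64(132.7)) orange None
40 dark (np.float64(100.0), np.float64(164.5), np.float64(150.5)) orange None
```

View pics/s6.png

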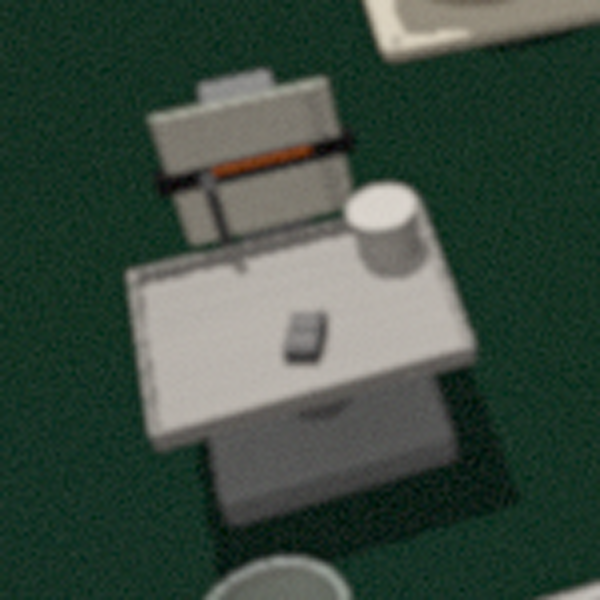

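View pics/t6.png

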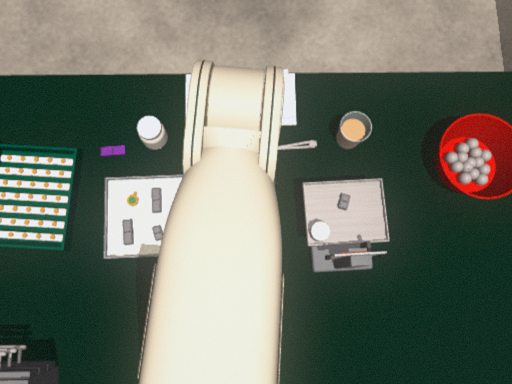

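The scene crop shows the bar lying flat in the pan at (305,338), with the orange pointer (255,160) in front of the band (160–350, 185–142). The top view shows it at (343,201), with the cup, jar and tweezers in place. The band lies slightly behind the pointer, so parallax matters. I'll average a few frames and triangulate the band's end blocks.

```bash
python3 - <<'E'
from h import *
S=np.mean([manip.snapshot('scene') for _ in range(6)],0).astype(np.uint8); T=np.mean([manip.snapshot('top') for _ in range(4)],0).astype(np.uint8)
np.savez('av.npz',S=S,T=T)
heights(S,T)
cv2.imwrite('pics/z_s.png',cv2.resize(S[150:195,105:180,::-1],None,fx=10,fy=10,interpolation=cv2.INTER_NEAREST))
cv2.imwrite('pics/z_t.png',cv2.resize(T[235:275,315:395,::-1],None,fx=10,fy=10,interpolation=cv2.INTER_NEAREST))
E
```

```text
scene orange [145.1 169.7] 70 133 157
top orange [352.2 251.8] 28
tri [ 440.8 -224.5  157.5] [ 441.1 -221.9  156.9]
pointer on plane [ 441.  -224.5  157.6]
-25 dark (np.float64(97.5), np.float64(152.5), np.float64(138.9)) orange (np.float64(152.5), np.float64(161.0), np.float64(156.8))
-15 dark (np.float64(147.5), np.float64(152.5), np.float64(150.0)) orange (np.float64(153.0), np.float64(161.0), np.float64(157.0))
-5 dark (np.float64(148.0), np.float64(153.0), np.float64(150.5)) orange (np.float64(153.5), np.float64(161.5), np.float64(157.5))
5 dark (np.float64(148.5), np.float64(153.5), np.float64(151.0)) orange (np.float64(153.5), np.float64(161.5), np.float64(157.5))
15 dark (np.float64(148.5), np.float64(153.5), np.float64(151.0)) orange (np.float64(154.0), np.float64(162.0), np.float64(158.0))
25 dark (np.float64(97.0), np.float64(154.0), np.float64(125.5)) orange (np.float64(154.0), np.float64(162.5), np.float64(158.2))
-40 dark (np.float64(95.0), np.float64(161.0), np.float64(131.2)) orange None
40 dark (np.float64(100.0), np.float64(164.5), np.float64(151.9)) orange None
```

View pics/z_s.png

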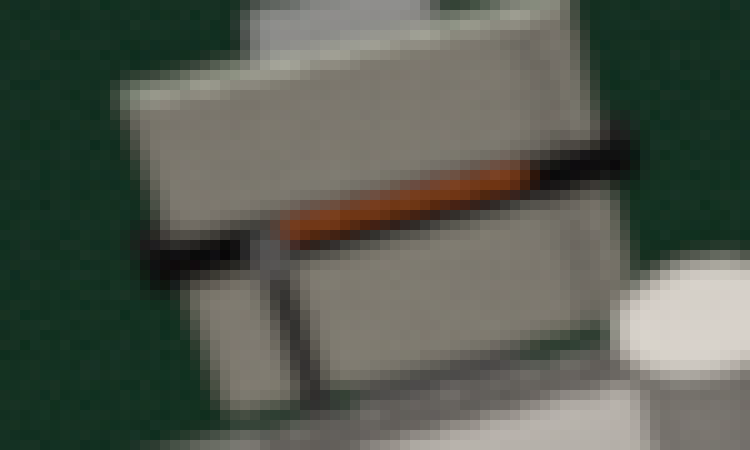

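View pics/z_t.png

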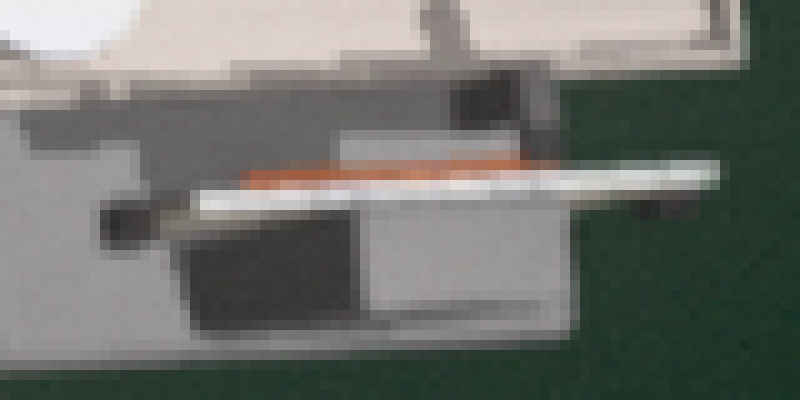

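The zoom shows the orange pointer wholly in front of the upper-middle of the band, with black below it and little above. I'll quantify this on the plate-face plane, using the plate's known top (203) as the height check.

```bash
python3 - <<'E'
from h import *
d=np.load('av.npz');S=d['S']
for u,v in [(355.5,253.2),(340,254),(380,251.3)]: print(onz('top',u,v,203).round(1))
# profile along vertical line for different x planes (yaw 2deg)
for xf in (435,437,439):
  print("plane",xf)
  for dy in (-46,-41,41,46):
    y=-225+dy; x=xf-np.tan(np.radians(2.3))*dy
    zs=np.arange(120,215,0.25); g=np.array([cv2.getRectSubPix(S,(1,1),proj('scene',(x,y,z)))[0,0].max() for z in zs]).astype(float)
    pl=np.median(g[(zs>170)&(zs<190)]); k=g[(zs>130)&(zs<170)].min(); h=(pl+k)/2
    zz=zs[(zs>135)&(zs<175)]; gg=g[(zs>135)&(zs<175)]; dk=zz[gg<h]
    gt=g[zs>193]; zt=zs[zs>193]; ab=zt[gt<pl*0.75]
    print(dy,"band",dk.min(),dk.max(),"mid",dk.mean().round(1),"plate top",ab.min() if len(ab) else None)
E
```

```text
[ 435.2 -217.2  203. ]
[ 433.9 -184.3  203. ]
[ 438.6 -269.3  203. ]
plane 435
-46 band 144.25 157.5 mid 150.9 plate top 207.5
-41 band 143.25 158.75 mid 151.0 plate top 208.0
41 band 144.25 158.25 mid 151.2 plate top 209.0Traceback (most recent call last):
  File "<stdin>", line 9, in <module>
  File "h.py", line 12, in proj
    c=manip.camera_params(cam); q=R.from_quat(c['attitude']).inv().apply(np.array(p)-c['xyz'])
ValueError: time passes only in moves, steps and waits
```

```bash
python3 - <<'E'
from h import *
def tri(a,b):
    o1,d1=ray("scene",*a);o2,d2=ray("top",*b)
    k=np.linalg.lstsq(np.c_[d1,-d2],o2-o1,rcond=None)[0]; p=o1+k[0]*d1;q=o2+k[1]*d2
    return ((p+q)/2).round(1),np.linalg.norm(p-q).round(1)
d=np.load('av.npz');S=d['S'].max(2).astype(int);T=d['T'].max(2).astype(int)
print(S[160:172,160:172]);print(T[250:263,320:336])
Z=lambda u,v,u0,v0:(u0+u/10-.5,v0+v/10-.5)
print(tri(Z(612,152,105,150),Z(125,222,315,235)))
E
```

```text
[[111 115 118 102  75  53  46  47  45  49  48  49]
 [115 118 120 110  82  53  42  40  45  49  46  48]
 [114 113 119 114  89  56  35  37  44  46  48  46]
 [100 101 107 104  82  53  31  33  37  43  48  49]
 [ 86  77  76  68  51  32  21  21  32  42  49  50]
 [ 52  42  35  25  19  16  17  19  25  40  47  45]
 [ 22  16  15  14  15  15  12  17  26  41  46  49]
 [ 11  13  15  18  19  25  21  26  32  44  48  50]
 [ 25  27  38  51  59  59  44  39  41  47  49  48]
 [ 56  66  79  89  95  87  69  52  46  49  49  50]
 [ 93 102 107 114 117 108  84  57  49  50  49  47]
 [112 113 114 115 120 116  92  61  48  49  48  49]]
[[134 134 136 133 142 152 154 156 142 106 102 103 101 102 101 101]
 [156 154 155 156 156 155 157 156 145 104  98 103 102 102 103 103]
 [155 154 154 155 156 157 156 157 145 106 101 100 103 101  99 101]
 [155 154 153 154 154 156 154 153 151 126 104 102 100  99 103 112]
 [154 153 153 154 156 150 137 130 130 121  93  86  88  95 139 197]
 [153 153 154 153 146 116  91  83  84  86  79  85  87  96 149 215]
 [153 155 154 155 138  72  52  60  63  66  81 104 112 118 137 166]
 [155 153 156 156 138  66  47  60  62  66  85 119 126 125 125 127]
 [153 154 155 154 140  79  53  64  66  67  85 112 112 112 106 101]
 [155 153 152 151 144 105  80  81  87 109 127 124 100  89  78  69]
 [152 152 151 153 148 138 129 128 131 145 155 144  99  76  59  56]
 [151 152 152 152 152 153 154 152 152 150 151 143 101  77  58  57]
 [151 151 150 152 155 154 155 152 153 152 153 147 123  84  58  58]]
(array([ 431. , -168.3,  152.1]), np.float64(3.9))
```

The estimates agree. The pointer is at z≈157 and the band centre at about 151–153.5, so the pointer is 3.5–6 mm above centre. Even the extreme case, with the band flush on the plate face, gives 6.1 mm, inside the 8 mm limit. A second small bar would put it about 6–8 mm below, so the current load is best. The arm is clear, so I'm handing in.

```bash
python3 -c "
from h import *
s=manip.read_state(); print(s['time_s'],s['wrist_force'].round(1),s['tool_pos'].round(0))
heights(manip.snapshot('scene'),None,441.)" | head -4; python3 -c "
from bench import manip
print(manip.finish_job())"
```

```text
10.05 [-0.5  0.2 -0. ] [565.  28. 300.]
scene orange [145.1 169.7] 72 133 157
pointer on plane [ 441.  -224.6  157.7]
-25 dark (np.float64(97.5), np.float64(152.5), np.float64(138.9)) orange (np.float64(152.5), np.float64(161.0), np.float64(156.8))
the job is handed in; nothing more can be done
None
```

I moved one small bar from the tray onto the clear part of the pan and let go of it with the pan already taking its weight. The job was handed in at about 10 s of robot time; no verdict was reported.

**Pan and pointer:** The pan sank about 11.6 mm. The pointer was at rest at z ≈ 157, unchanged over the last pictures, and the band centre is at about 151–153.5. That puts the pointer roughly 3.5–6 mm above the band's centre, inside the 8 mm limit. A second small bar would have left it about 6–8 mm below, so I stopped at one.

**Everything else:** After the lift, a picture showed the other four bars and the medallion lying in the tray. The last top view still showed the jar, cup and tweezers in place, but the arm hid part of the tray and the marker. The arm was clear at z = 300, touching nothing.

**Checks that disagreed or failed:**
- **Band height:** it differed by about 2–3 mm between methods, because the band lies slightly behind the pointer and the two rays to its end block missed each other by 3.9 mm. The largest offset I could derive was 6.1 mm.
- **Refused call:** my first move was refused because its rows had no "turn" value. Nothing moved.
- **Stopped script:** one measuring script stopped partway after too many calibration reads. The readings it gave before that were enough.

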